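# Weight the drawings, then set the table fan to its third speed

### The job

The table fan is about to be turned up and would blow the loose drawings off the desk. First pick up the small glass jar of marbles and set it down gently, upright, on the middle of the stack of drawing sheets, and let go of it. Then reach in under the front of the fan's wire guard and swing the speed lever up to the third speed bar, counted from the round off stud, without knocking the guard; leave the lever there and the other things on the desk where they are.

Things in the scene. Friction and masses are not known exactly. Their poses are not given: they have to be found in the camera images.
- fan: Ivory table fan, fixed to the desk, 395 mm tall. Origin: centre of the underside of its base (210 mm deep along x, 190 mm wide, 40 mm high). Its front, with the speed lever, faces its own -x; z up. The lever stands up out of a half-round boss (34 mm radius, 40 mm deep along x, centred on the lever's pivot) on the front of the base.
- fan_guard: The fan's round wire guard, in the fan's frame. Treat it as solid: a disc of 125 mm radius about a level axis along x at z = 270 mm, from x = -30 to +50 mm, with a bulge of 85 mm radius out to x = -58 mm. It overhangs the lever (which swings in the plane x = -75 mm): the gripper does not fit there pointing straight down; come in from the front, tilted 25 to 45 degrees.
- speed_lever (a joint): Angle of the fan's speed lever, rad. 0 = upright; negative leans to the left for someone facing the fan's front (fan's +y), positive to the right. It has no clicks: it turns stiffly (about 2.5 N at the ball) over -0.66 to 0.66 and stays where it is left. Starts between the off stud and the second speed bar.
- third_bar (a point): The third speed bar, at lever angle +0.3. Marks on the rim of the boss, just in front of the lever's slot: a round off stud at -0.6 (left end), then four dark raised bars, each longer than the last: first at -0.3, second at 0, third at +0.3, fourth (top speed) at +0.6 (right end).
- lever_ball (a point): Centre of the black ball, 22 mm across, at the end of the speed lever (steel rod 7 mm thick); 80 mm from the pivot. Ball height about 101 to 115 mm above the desk.
- lever_pivot (a point): Pivot of the speed lever, fixed on the fan: 75 mm in front of the fan's origin, 35 mm above the desk. At angle q the ball is at fan-frame offset (0, -80 sin q, 80 cos q) mm from it.
- jar: Small clear glass jar of marbles with a steel screw lid, 50 mm across, 74 mm tall (lid 47 mm across, top 14 mm), about 0.32 kg, loose. Origin: centre of its underside; z up.
- sheets: Stack of white A5 drawing sheets with a crayon drawing on the top one, 148 mm along its x, 210 mm along its y, 6 mm thick, lying fixed on the desk. Origin: centre of its underside.
- sheets_top (a point): Middle of the top face of the stack of sheets, 6 mm above the desk; axes as the stack's.
- glue: White glue bottle with a pointed orange cap, 42 mm across, 98 mm tall, loose. Leave alone. Origin: centre of underside.
- tape: Roll of brown tape lying flat, 72 mm across, hole 53 mm, 24 mm high, loose. Leave alone. Origin: centre of underside.
- pencil_box: Red plastic pencil box, 70 x 205 x 37 mm, loose. Leave alone. Origin: centre of underside.
- bowl: White ceramic bowl of crayons, 116 mm across, about 65 mm tall with the crayons, loose. Leave alone. Origin: centre of underside.
- sharpener: Yellow plastic crank sharpener with a clear tilt-out bin, about 85 x 55 x 90 mm, loose. Leave alone. Origin: centre of underside.
- eraser: Eraser, 20 x 45 x 12 mm, loose. Leave alone. Origin: centre of underside.
- ruler: Wooden ruler lying flat, 30 x 300 x 4 mm, loose. Leave alone. Origin: centre of underside.

How it is judged:
On the way, in this order (a step that is already met when the one before it is completed fails the run):
1. the jar stands upright on the middle of the sheets, let go (x of jar in the frame of sheets_top between -0.035 and 0.035 m and y of jar in the frame of sheets_top between -0.05 and 0.05 m and z of jar in the frame of sheets_top between -0.004 and 0.004 m and angle between jar's own z axis and vertical below 0.1 rad and linear speed of jar below 0.02 m/s and contact force between jar and the fingers below 0.2 N), for 0.2 s.
2. the speed lever is at the third speed bar, the jar still on the sheets (all of step 1 and value of joint speed_lever between 0.21 and 0.39 rad), for 0.2 s.
At the end, for the whole second after the job is handed in: The speed lever rests within 0.09 rad (5 degrees) of the third speed bar (+0.3 rad), and the jar stands upright (within 0.1 rad) and still on the stack of sheets, its centre within 35 mm of the stack's middle along the short side and 50 mm along the long side, let go (all of step 2 and velocity of joint speed_lever between -0.05 and 0.05 rad/s); the robot touches nothing.
It fails at once if the fan's guard is knocked or leaned on (over 8 N) (contact force between fan_guard and anything else above 8 N).
It fails at once if the jar is dropped: it falls free at over 0.4 m/s (linear speed of jar above 0.4 m/s and contact force between jar and the fingers below 0.2 N).
It fails at once if the jar is banged or pressed onto the sheets (over 60 N) (contact force between jar and sheets above 60 N).
It fails at once if a bystander (the glue bottle, the tape roll, the pencil box, the bowl of crayons, the sharpener, the eraser, the ruler) is moved more than 20 mm (distance of any of glue, tape, pencil_box, bowl, sharpener, eraser, ruler from where it was at the start of the episode above 0.02 m).
It also fails if it takes over 58 s, if anything falls off the work surface, if the arm or the gripper's body presses on something with over 40 N, if the wrist force passes 120 N, or if a joint passes its speed limit or range.

### The arm

A 6-joint arm with a two-finger parallel gripper is mounted at the origin on the work surface. World frame = base frame: x ahead of the robot, y to its left, z up, the work surface at z = 0. Lengths are in m, angles in rad, forces in N, time in s.
With the tool pointing down it reaches from about 0.3 to 0.875 m from the base axis. Payload 6.4 kg.
Tool frame: the origin (TCP) lies midway between the tips of the shut fingers; the grasp point (between the pads) lies 19 mm behind it; z points along the fingers, y is the line along which they close (so a half turn about z gives the same grasp; the last joint's range is limited). The gripper opens to 85 mm and grips with 20 to 120 N. Pads are 22 mm wide; open, the fingers measure 114 mm over their backs; the gripper's body (76 mm by 85 mm) begins 54 mm behind the grasp point. The pads swing forward as they close: fully open they stand 13 mm farther back than shut.
Start: joints at [1.09, 0.181, 1.607, -0, 1.354, -0.206], TCP at [0.156, 0.553, 0.231] pointing down, gripper open.
Joint ranges: [-2.99, 2.99], [-0.89, 2.07], [0.3, 2.58], [-1.14, 4.28], [0, 2.63], [-3.12, 3.12]. Speed limits (rad/s): [2.57, 2.57, 3.01, 3.14, 3.14, 3.14].

### API

Orientations are given as a unit quaternion [w, x, y, z].
In Python, from bench import get_obs, camera, hand_in gives the robot as it stands.
- The arm moves only by the tool carry_out, never from a script. Its argument "plan" is a list that holds one entry, the list of rows, each a list of 7 numbers: the shift along the world's x, y, z in m, then the turn, a rotation vector about the world's x, y, z in rad, then the opening, from 0 (shut) to 1 (fully open). In form: [[[x, y, z, rx, ry, rz, hand], ...]]. A call has exactly 5 rows; each row is the pose to reach, as a shift and turn from the pose commanded when the call began; what a row does not reach only later rows make up. A row lasts 1/12 s, in which the tool goes at most 41.7 mm and 7.16 degrees, less where a joint would pass 70% of its speed; a pose out of reach is approached as far as the arm can. A call with a gripper value outside its range is refused whole. The fingers move at their own pace and stop on an object; the grip force is fixed at half the most. Time passes only in rows, so rows that repeat a pose let the fingers close, or fill a call up. It gives the time, the measured TCP pose, the force, the opening and the grip force at its end, in the units of the state.
- get_obs(): the state, without advancing time (a new reading comes with each control period).
- camera(name): name is "scene" or "top" or "wrist"; returns a dict with "pixels" (384x512x3 uint8, red, green, blue), "z_map" (384x512 float32, m along the optical axis (not along the pixel's ray), 0 where there is no reading), "camera_matrix" (3x3 intrinsics, pixels), "k1" (the pictures are not rectified: a ray, as slopes to the right and down, at radius r is drawn at 1 + k1 r^2 times it, then the intrinsics apply), "cam_to_world" (4x4, takes a point from camera to world coordinates). Camera axes: x right, y up, looking along -z (the intrinsics and any distortion apply to the point x, -y, -z); pixel columns grow to the right and rows downward; lengths in m; the calibration is good to about 2 mm. A picture is of the moment at which its call begins.
- hand_in(): hands the job in; it is judged then, once.
The state is a dict: "time_s": time; "q": joint angles; "dq": joint speeds; "joint_efforts": joint torques, N m; "eef_pos": TCP position; "eef_rot": TCP orientation; "wrist_force": force on the tool from outside, world axes, zero at the start; "torque": the same for the moment, N m; "opening": opening from 0.0 (shut) to 1.0 (fully open); "grasp_force": force on a finger pad.
Only numpy, scipy, OpenCV 4.12 (cv2) and the standard library are available. Lean on these libraries where they do the work, as an engineer would, in place of code of your own. Each camera call takes 0.05 s, during which the arm holds its last target. There are 200 camera calls.

## Working session

There is one attempt and no reset: what is moved stays moved. The work goes in short steps, Python scripts to look and compute and a tool call to move; the robot and the scene stay as the last step left them, time stands still between calls to the robot, and variables do not carry over. Pictures are saved under pics/ and viewed, at most 10 in all, crops included, and the job is handed in when it is done.

Besides the shell and the picture viewer there is one more tool, called after ">>>" as name(argument=value, ...) on one line, values as JSON. carry_out: Moves the arm, as the interface text tells. Its arguments: {"type":"object","properties":{"plan":{"type":"array","items":{"type":"array","items":{"type":"array","items":{"type":"number"}}}}},"required":["plan"]}

```bash
mkdir -p pics; cat > h.py <<'E'
import numpy as np, cv2
from bench import get_obs, camera, hand_in
def world(c,step=1):
    """per-pixel world points from z_map"""
    K=c["camera_matrix"];h,w=c["z_map"].shape
    u,v=np.meshgrid(np.arange(w),np.arange(h))
    p=np.stack([u,v],-1).reshape(-1,1,2).astype(float)
    n=cv2.undistortPoints(p,K,np.array([c["k1"],0,0,0.])).reshape(h,w,2)
    z=c["z_map"];P=np.stack([n[...,0]*z,-n[...,1]*z,-z],-1)
    T=c["cam_to_world"];return P@T[:3,:3].T+T[:3,3]
def save(c,name): cv2.imwrite(name,c["pixels"][...,::-1])
E
python3 - <<'E'
from h import *
o=get_obs();print({k:np.round(v,3) for k,v in o.items()})
a=[camera(n) for n in("scene","top")]
for n,c in zip(("scene","top"),a):
    np.savez(n+".npz",**c);print(n,c["k1"],c["cam_to_world"].round(3).tolist())
save(a[0],"pics/s.png");save(a[1],"pics/t.png")
E
```

```text
{'time_s': np.float64(0.0), 'q': array([ 1.09 ,  0.182,  1.608, -0.   ,  1.354, -0.206]), 'dq': array([ 0.002,  0.002, -0.002,  0.   , -0.001, -0.001]), 'joint_efforts': array([-0.0000e+00, -4.4486e+01, -3.5134e+01, -0.0000e+00,  9.0000e-03,
        0.0000e+00]), 'eef_pos': array([0.156, 0.553, 0.23 ]), 'eef_rot': array([-0.   ,  0.137,  0.991, -0.001]), 'wrist_force': array([-0.103,  0.559, -0.521]), 'torque': array([-0.02 , -0.058, -0.046]), 'grasp_force': np.float64(0.0), 'opening': np.float64(1.008)}
scene 0.025097766818259218 [[0.077, -0.759, 0.647, 1.39], [0.997, 0.054, -0.056, -0.107], [0.008, 0.649, 0.761, 1.024], [0.0, 0.0, 0.0, 1.0]]
top -0.1319722020163332 [[0.037, 0.973, -0.227, 0.287], [-0.999, 0.037, -0.004, -0.017], [0.004, 0.227, 0.974, 1.394], [0.0, 0.0, 0.0, 1.0]]
```

View pics/s.png

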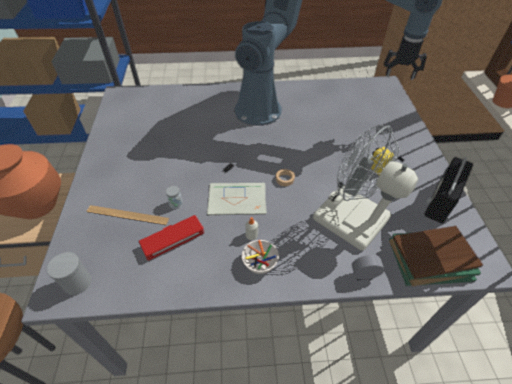

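View pics/t.png

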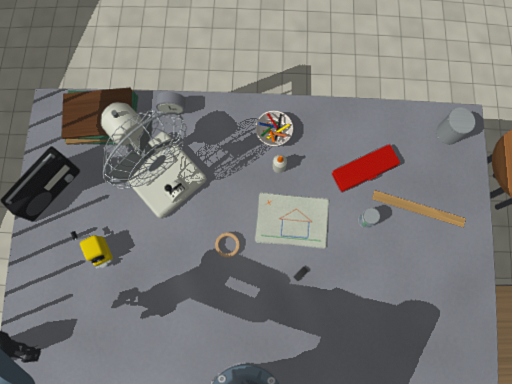

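Scene: jar at (174,197), sheets (237,198), fan base (350,215). Top: jar (370,217), sheets (292,220), fan base about (168,180), lever near (172,187), tape (228,244), glue (280,163).

```bash
python3 - <<'E'
from h import *
C={n:dict(np.load(n+".npz")) for n in("scene","top")}
W={n:world(c) for n,c in C.items()}
t=C["top"];w=W["top"];hsv=cv2.cvtColor(t["pixels"],cv2.COLOR_RGB2HSV)
def rect(m,lab):
    k,l,s,_=cv2.connectedComponentsWithStats(m.astype(np.uint8));i=1+s[1:,4].argmax();p=w[l==i]
    r=cv2.minAreaRect(p[:,:2].astype(np.float32));print(lab,s[i],np.round(r[0],4),np.round(r[1],4),round(r[2],2),'z',np.median(p[:,2]).round(4));return p
roi=np.zeros(w.shape[:2],bool);roi[180:260,240:345]=1
rect(roi&(hsv[...,2]>170)&(w[...,2]<.02),'sheets')
roi[:]=0;roi[195:240,350:390]=1
for z in(.03,.06): 
    p=rect(roi&(w[...,2]>z)&(w[...,2]<.09),'jar');print(np.percentile(p,[2,98],axis=0).round(4).tolist())
roi[:]=0;roi[120:225,120:215]=1
p=rect(roi&(w[...,2]>.033)&(w[...,2]<.046),'base');
np.save('b.npy',p)
m=roi&(w[...,2]>.05)&(w[...,2]<.13)
print('lever pix',[(x,y,*w[y,x].round(3)) for y,x in np.argwhere(m)][::6])
for n in W:
  b=dict(scene=(300,120,420,250),top=(95,95,215,225))[n]
  im=C[n]["pixels"][b[1]:b[3],b[0]:b[2],::-1];cv2.imwrite(f"pics/c_{n}.png",cv2.resize(im,None,fx=4.5,fy=4.5,interpolation=cv2.INTER_CUBIC))
a=cv2.imread("pics/c_scene.png");b=cv2.imread("pics/c_top.png");h=min(len(a),len(b))
im=np.hstack([cv2.resize(a,(400,433)),cv2.resize(b,(400,433))]);cv2.imwrite("pics/c.png",im)
s=W["scene"];q=s[180:215,160:190].reshape(-1,3);q=q[(q[:,2]>.066)&(q[:,2]<.09)];print('jar scene lid',q.mean(0),q.min(0),q.max(0))
E
```

```text
sheets [ 255  193   73   55 3093] [ 0.5364 -0.117 ] [0.2088 0.1501] 86.78 z 0.0057
jar [360 208  20  18 270] [ 0.5435 -0.3428] [0.0456 0.0492] 10.75 z 0.0721
[[0.5221, -0.363, 0.0336], [0.5635, -0.3186, 0.0794]]
jar [363 208  17  16 206] [ 0.545  -0.3433] [0.0463 0.0433] 82.98 z 0.0732
[[0.524, -0.3654, 0.064], [0.5637, -0.3221, 0.0799]]
base [ 129  144   77   73 1849] [0.6361 0.2614] [0.1507 0.1893] 43.25 z 0.0398
lever pix [(np.int64(155), np.int64(138), np.float64(0.764), np.float64(0.307), np.float64(0.051)), (np.int64(152), np.int64(141), np.float64(0.754), np.float64(0.316), np.float64(0.05)), (np.int64(154), np.int64(142), np.float64(0.75), np.float64(0.308), np.float64(0.054)), (np.int64(152), np.int64(143), np.float64(0.747), np.float64(0.315), np.float64(0.053)), (np.int64(153), np.int64(144), np.float64(0.743), np.float64(0.311), np.float64(0.054)), (np.int64(135), np.int64(148), np.float64(0.704), np.float64(0.344), np.float64(0.128)), (np.int64(164), np.int64(149), np.float64(0.729), np.float64(0.276), np.float64(0.054)), (np.int64(163), np.int64(151), np.float64(0.723),
[... 6562 characters left out ...]
np.float64(0.248), np.float64(0.056)), (np.int64(175), np.int64(195), np.float64(0.586), np.float64(0.229), np.float64(0.063)), (np.int64(169), np.int64(196), np.float64(0.583), np.float64(0.248), np.float64(0.055)), (np.int64(175), np.int64(196), np.float64(0.582), np.float64(0.229), np.float64(0.064)), (np.int64(172), np.int64(197), np.float64(0.581), np.float64(0.239), np.float64(0.055)), (np.int64(171), np.int64(198), np.float64(0.577), np.float64(0.241), np.float64(0.058)), (np.int64(172), np.int64(199), np.float64(0.575), np.float64(0.239), np.float64(0.052))]
jar scene lid [ 0.5495775  -0.34350392  0.07325381] [ 0.52389065 -0.36545213  0.06734397] [ 0.57210095 -0.3224092   0.07750835]
```

View pics/c.png

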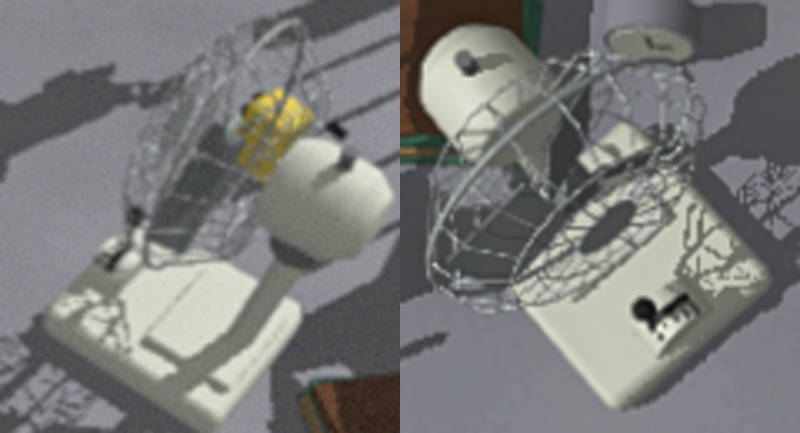

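Crops show the fan front facing the lower right of the top view, with the ball at (645,308) in the crop, left of the boss centre. The marks on the boss rim are visible. I go to the jar first.

>>> carry_out(plan=[[[0.016, -0.036, 0, 0, 0, 0.011, 1], [0.031, -0.072, 0, 0, 0, 0.022, 1], [0.047, -0.108, 0, 0, 0, 0.033, 1], [0.062, -0.143, 0, 0, 0, 0.044, 1], [0.078, -0.179, 0, 0, 0, 0.055, 1]]])

```text
time_s: 0.52
eef_pos: [0.2338, 0.3727, 0.2308]
eef_rot: [-0.0, 0.109, 0.994, -0.0]
wrist_force: [0.0, 0.3, 1.2]
opening: 1.0
grasp_force: 0.0
```

>>> carry_out(plan=[[[0.016, -0.036, 0, 0, 0, 0.011, 1], [0.031, -0.072, 0, 0, 0, 0.022, 1], [0.047, -0.108, 0, 0, 0, 0.033, 1], [0.062, -0.143, 0, 0, 0, 0.044, 1], [0.078, -0.179, 0, 0, 0, 0.055, 1]]])

```text
time_s: 0.93
eef_pos: [0.3119, 0.1938, 0.2312]
eef_rot: [0.0, 0.082, 0.997, 0.0]
wrist_force: [0.8, -0.4, -0.4]
opening: 0.998
grasp_force: 0.0
```

>>> carry_out(plan=[[[0.016, -0.036, 0, 0, 0, 0.011, 1], [0.031, -0.072, 0, 0, 0, 0.022, 1], [0.047, -0.108, 0, 0, 0, 0.033, 1], [0.062, -0.143, 0, 0, 0, 0.044, 1], [0.078, -0.179, 0, 0, 0, 0.055, 1]]])

```text
time_s: 1.35
eef_pos: [0.3901, 0.0145, 0.2312]
eef_rot: [0.0, 0.055, 0.998, 0.0]
wrist_force: [0.6, 0.4, -0.9]
opening: 1.003
grasp_force: 0.0
```

>>> carry_out(plan=[[[0.016, -0.036, 0, 0, 0, 0.011, 1], [0.031, -0.072, 0, 0, 0, 0.022, 1], [0.047, -0.108, 0, 0, 0, 0.033, 1], [0.062, -0.143, 0, 0, 0, 0.044, 1], [0.078, -0.179, 0, 0, 0, 0.055, 1]]])

```text
time_s: 1.77
eef_pos: [0.4681, -0.1644, 0.2309]
eef_rot: [-0.0, 0.027, 1.0, 0.0]
wrist_force: [0.4, -0.3, -0.6]
opening: 0.999
grasp_force: 0.0
```

>>> carry_out(plan=[[[0.016, -0.036, 0, 0, 0, 0.011, 1], [0.031, -0.072, 0, 0, 0, 0.022, 1], [0.047, -0.108, 0, 0, 0, 0.033, 1], [0.062, -0.143, 0, 0, 0, 0.044, 1], [0.079, -0.181, 0, 0, 0, 0.055, 1]]])

```text
time_s: 2.18
eef_pos: [0.5471, -0.3449, 0.2305]
eef_rot: [-0.0, -0.0, 1.0, 0.001]
wrist_force: [0.3, -0.2, 0.3]
opening: 0.995
grasp_force: 0.0
```

```bash
python3 - <<'E'
from h import *
c=camera("wrist");save(c,"pics/w1.png");w=world(c)
m=(w[...,2]>.064)&(w[...,2]<.085)&(abs(w[...,0]-.547)<.05)&(abs(w[...,1]+.344)<.05)
p=w[m];print(len(p),cv2.minEnclosingCircle(p[:,:2].astype(np.float32)),p.mean(0),np.percentile(p,[1,99],axis=0))
print(np.argwhere(m).mean(0))
E
```

```text
1818 ((0.5455169081687927, -0.3446854054927826), 0.02350885421037674) [ 0.54444664 -0.34452992  0.07434091] [[ 0.52289487 -0.36607494  0.06774681]
 [ 0.56697961 -0.32273642  0.07621536]]
[169.3679868  257.32728273]
```

View pics/w1.png

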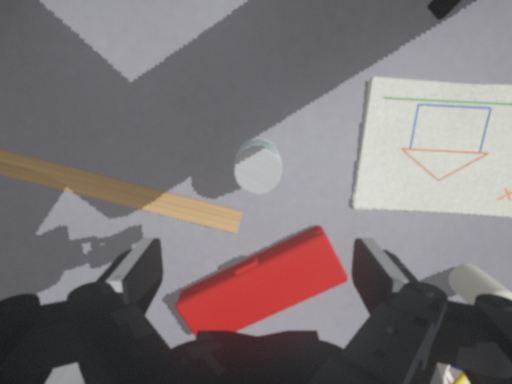

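Wrist view: the lid is a disc of 47 mm at (258,168), world (0.5455,-0.3447). The ruler end at (240,220) and the red box are clear of the finger paths.

>>> carry_out(plan=[[[-0.001, 0, -0.03, 0, 0, 0, 1], [-0.001, 0, -0.065, 0, 0, 0, 1], [-0.001, 0, -0.1, 0, 0, 0, 1], [-0.001, 0, -0.125, 0, 0, 0, 1], [-0.001, 0, -0.145, 0, 0, 0, 1]]])

```text
time_s: 2.65
eef_pos: [0.5444, -0.3422, 0.0825]
eef_rot: [-0.002, 0.0, 1.0, 0.002]
wrist_force: [-0.6, -0.4, -0.6]
opening: 0.999
grasp_force: 0.0
```

>>> carry_out(plan=[[[0, 0, -0.015, 0, 0, 0, 1], [0, 0, -0.03, 0, 0, 0, 1], [0, 0, -0.045, 0, 0, 0, 1], [0, 0, -0.06, 0, 0, 0, 1], [0, 0, -0.06, 0, 0, 0, 1]]])

```text
time_s: 3.07
eef_pos: [0.544, -0.3417, 0.0223]
eef_rot: [-0.002, -0.0, 1.0, 0.002]
wrist_force: [-1.4, -0.1, -1.2]
opening: 0.997
grasp_force: 0.0
```

>>> carry_out(plan=[[[0, 0, 0, 0, 0, 0, 0.5], [0, 0, 0, 0, 0, 0, 0.2], [0, 0, 0, 0, 0, 0, 0.2], [0, 0, 0, 0, 0, 0, 0.2], [0, 0, 0, 0, 0, 0, 0.2]]])

```text
time_s: 3.48
eef_pos: [0.5471, -0.3443, 0.0281]
eef_rot: [0.001, -0.0, 1.0, -0.001]
wrist_force: [-0.1, 0.7, 6.2]
opening: 0.562
grasp_force: 62.8
```

>>> carry_out(plan=[[[0, 0, 0, 0, 0, 0, 0.2], [0, 0, 0, 0, 0, 0, 0.2], [0, 0, 0, 0, 0, 0, 0.2], [0, 0, 0.005, 0, 0, 0, 0.2], [0, 0, 0.01, 0, 0, 0, 0.2]]])

```text
time_s: 3.9
eef_pos: [0.5455, -0.3432, 0.0361]
eef_rot: [-0.001, -0.0, 1.0, 0.0]
wrist_force: [0.2, -0.1, -3.5]
opening: 0.559
grasp_force: 62.3
```

>>> carry_out(plan=[[[0, 0, 0.015, 0, 0, 0, 0.2], [0, 0, 0.03, 0, 0, 0, 0.2], [0, 0, 0.045, 0, 0, 0, 0.2], [0, 0.005, 0.05, 0, 0, 0, 0.2], [-0.001, 0.025, 0.05, 0, 0, 0, 0.2]]])

```text
time_s: 4.32
eef_pos: [0.5464, -0.3219, 0.0895]
eef_rot: [0.002, 0.001, 1.0, -0.002]
wrist_force: [0.3, -0.0, -2.1]
opening: 0.563
grasp_force: 62.5
```

>>> carry_out(plan=[[[-0.001, 0.025, 0, 0, 0, 0, 0.2], [-0.002, 0.055, 0, 0, 0, 0, 0.2], [-0.004, 0.085, 0, 0, 0, 0, 0.2], [-0.005, 0.115, 0, 0, 0, 0, 0.2], [-0.006, 0.145, 0, 0, 0, 0, 0.2]]])

```text
time_s: 4.73
eef_pos: [0.5384, -0.1718, 0.0864]
eef_rot: [-0.0, 0.0, 1.0, 0.0]
wrist_force: [1.5, 1.0, -2.2]
opening: 0.561
grasp_force: 62.5
```

>>> carry_out(plan=[[[-0.001, 0.025, 0, 0, 0, 0, 0.2], [-0.002, 0.045, 0, 0, 0, 0, 0.2], [-0.002, 0.055, -0.005, 0, 0, 0, 0.2], [-0.002, 0.058, -0.015, 0, 0, 0, 0.2], [-0.002, 0.058, -0.025, 0, 0, 0, 0.2]]])

```text
time_s: 5.15
eef_pos: [0.5373, -0.1153, 0.0608]
eef_rot: [0.0, -0.001, 1.0, -0.0]
wrist_force: [0.4, -0.6, -1.9]
opening: 0.563
grasp_force: 62.6
```

>>> carry_out(plan=[[[0, 0, -0.008, 0, 0, 0, 0.2], [0, 0, -0.014, 0, 0, 0, 0.2], [0, 0, -0.018, 0, 0, 0, 0.2], [0, 0, -0.021, 0, 0, 0, 0.2], [0, 0, -0.022, 0, 0, 0, 0.2]]])

```text
time_s: 5.57
eef_pos: [0.5367, -0.1161, 0.0385]
eef_rot: [-0.0, 0.0, 1.0, 0.0]
wrist_force: [0.2, -0.3, -3.1]
opening: 0.564
grasp_force: 62.5
```

>>> carry_out(plan=[[[0, 0, 0, 0, 0, 0, 0.2], [0, 0, 0, 0, 0, 0, 0.2], [0, 0, -0.001, 0, 0, 0, 0.2], [0, 0, -0.002, 0, 0, 0, 0.2], [0, 0, -0.003, 0, 0, 0, 0.2]]])

```text
time_s: 5.98
eef_pos: [0.5372, -0.1156, 0.0365]
eef_rot: [0.0, -0.0, 1.0, -0.0]
wrist_force: [-0.5, 0.1, -2.5]
opening: 0.562
grasp_force: 62.5
```

>>> carry_out(plan=[[[0, 0, -0.001, 0, 0, 0, 0.2], [0, 0, -0.002, 0, 0, 0, 0.2], [0, 0, -0.003, 0, 0, 0, 0.2], [0, 0, -0.0035, 0, 0, 0, 0.2], [0, 0, -0.0035, 0, 0, 0, 0.2]]])

```text
time_s: 6.4
eef_pos: [0.5371, -0.1155, 0.0341]
eef_rot: [-0.0, -0.0, 1.0, -0.0]
wrist_force: [-5.2, 2.1, 10.5]
opening: 0.555
grasp_force: 63.9
```

>>> carry_out(plan=[[[0, 0, -0.0005, 0, 0, 0, 0.2], [0, 0, -0.0005, 0, 0, 0, 0.2], [0, 0, -0.0005, 0, 0, 0, 0.2], [0, 0, -0.001, 0, 0, 0, 0.2], [0, 0, -0.001, 0, 0, 0, 0.2]]])

```text
time_s: 6.82
eef_pos: [0.5372, -0.1155, 0.0341]
eef_rot: [-0.0, -0.0, 1.0, -0.0]
wrist_force: [-8.5, 3.5, 18.3]
opening: 0.563
grasp_force: 64.8
```

Contact made; ease off, open and rise.

>>> carry_out(plan=[[[0, 0, 0.001, 0, 0, 0, 0.2], [0, 0, 0.0015, 0, 0, 0, 0.3], [0, 0, 0.0015, 0, 0, 0, 0.6], [0, 0, 0.0015, 0, 0, 0, 0.8], [0, 0, 0.0015, 0, 0, 0, 1]]])

```text
time_s: 7.23
eef_pos: [0.5373, -0.1157, 0.0332]
eef_rot: [0.0, -0.0, 1.0, -0.0]
wrist_force: [-0.6, 0.5, -0.3]
opening: 0.863
grasp_force: 0.0
```

>>> carry_out(plan=[[[0, 0, 0, 0, 0, 0, 1], [0, 0, 0, 0, 0, 0, 1], [0, 0, 0.01, 0, 0, 0, 1], [0, 0, 0.025, 0, 0, 0, 1], [0, 0, 0.045, 0, 0, 0, 1]]])

```text
time_s: 7.65
eef_pos: [0.536, -0.1151, 0.078]
eef_rot: [-0.001, -0.0, 1.0, 0.001]
wrist_force: [-0.3, 0.1, 0.4]
opening: 1.002
grasp_force: 0.0
```

>>> carry_out(plan=[[[0, 0, 0.03, 0, 0, 0, 1], [0, 0, 0.06, 0, 0, 0, 1], [0, 0, 0.09, 0, 0, 0, 1], [0, 0, 0.12, 0, 0, 0, 1], [0, 0, 0.15, 0, 0, 0, 1]]])

```text
time_s: 8.07
eef_pos: [0.5368, -0.1154, 0.2306]
eef_rot: [0.0, -0.0, 1.0, -0.0]
wrist_force: [0.1, -0.5, 0.1]
opening: 0.997
grasp_force: 0.0
```

```bash
python3 - <<'E'
from h import *
print({k:np.round(v,4) for k,v in get_obs().items() if k in('q','eef_pos','eef_rot','time_s')})
c=camera("wrist");w=world(c)
m=(w[...,2]>.072)&(w[...,2]<.09)&(abs(w[...,0]-.537)<.05)&(abs(w[...,1]+.116)<.05)
p=w[m];print('jar',len(p),cv2.minEnclosingCircle(p[:,:2].astype(np.float32)),p.mean(0))
# fan frame fit from both views of the untouched scene
C={n:dict(np.load(n+".npz")) for n in("scene","top")}
T=world(C["top"]);S=world(C["scene"])
b=np.load('b.npy')[:,:2].astype(np.float32)
for a in np.radians(np.arange(40,48,1.)):
    u=np.array([np.cos(a),np.sin(a)]);v=np.array([-u[1],u[0]])
    print(np.degrees(a).round(1),'top front x',np.percentile(b@u,[.3,1,3]).round(4),'y',np.percentile(b@v,[.5,1,99,99.5]).round(4),end=' ')
    s=S.reshape(-1,3);k=(s[:,2]>.035)&(s[:,2]<.043)&(abs(s[:,0]-.66)<.2)&(abs(s[:,1]-.28)<.2);s=s[k][:,:2]
    print('scene x',np.percentile(s@u,[.5,1,99,99.5]).round(4),'y',np.percentile(s@v,[.5,1,99,99.5]).round(4))
E
```

```text
{'time_s': np.float64(8.0667), 'q': array([-0.428 ,  0.1232,  1.6739, -0.    ,  1.3438, -1.9991]), 'eef_pos': array([ 0.5368, -0.1154,  0.2306]), 'eef_rot': array([ 3.e-04, -1.e-04,  1.e+00, -2.e-04])}
jar 1866 ((0.5358610153198242, -0.11615072935819626), 0.023476891219615936) [ 0.53496323 -0.11614275  0.08038422]
40.0 top front x [0.5792 0.5815 0.5847] y [-0.3031 -0.3018 -0.1168 -0.1151] scene x [0.5946 0.5965 0.8842 0.8963] y [-0.3061 -0.304  -0.117  -0.1159]
41.0 top front x [0.5764 0.5786 0.5816] y [-0.3139 -0.3127 -0.1287 -0.1274] scene x [0.5901 0.5924 0.88   0.8919] y [-0.3169 -0.3153 -0.1301 -0.1288]
42.0 top front x [0.5737 0.5755 0.5783] y [-0.3248 -0.3236 -0.1404 -0.1393] scene x [0.5855 0.5883 0.8755 0.8873] y [-0.3276 -0.3267 -0.1428 -0.1412]
43.0 top front x [0.5705 0.5718 0.5741] y [-0.3357 -0.3348 -0.1519 -0.1509] scene x [0.5806 0.583  0.8708 0.8823] y [-0.3385 -0.3379 -0.1554 -0.1535]
44.0 top front x [0.5668 0.5677 0.5696] y [-0.3469 -0.3456 -0.163  -0.1621] scene x [0.5755 0.5775 0.8658 0.8772] y [-0.3492 -0.3488 -0.1675 -0.1658]
45.0 top front x [0.5619 0.563  0.565 ] y [-0.3581 -0.357  -0.174  -0.1734] scene x [0.5703 0.5718 0.8606 0.8717] y [-0.3611 -0.3603 -0.1796 -0.1781]
46.0 top front x [0.5564 0.558  0.5603] y [-0.3695 -0.3679 -0.185  -0.1837] scene x [0.5649 0.5664 0.8551 0.866 ] y [-0.3733 -0.3721 -0.1911 -0.1902]
47.0 top front x [0.5506 0.5522 0.5552] y [-0.3814 -0.3791 -0.1956 -0.1947] scene x [0.5592 0.5604 0.8493 0.86  ] y [-0.3861 -0.3843 -0.203  -0.2012]
```

Jar is at (0.536,-0.116), well centred on the sheets. The fan yaw is about 44°, pivot about (0.605,0.231). Now go to a tilted standoff in front of the lever.

>>> carry_out(plan=[[[-0.003, 0.028, 0.005, 0, 0, 0.077, 1], [-0.006, 0.056, 0.01, 0, 0, 0.154, 1], [-0.009, 0.084, 0.015, 0, 0, 0.231, 1], [-0.012, 0.112, 0.02, 0, 0, 0.308, 1], [-0.014, 0.139, 0.02, 0, 0, 0.384, 1]]])

```text
time_s: 8.53
eef_pos: [0.5232, 0.0246, 0.2501]
eef_rot: [0.001, -0.193, 0.981, -0.0]
wrist_force: [0.8, -0.9, 0.4]
opening: 1.003
grasp_force: 0.0
```

>>> carry_out(plan=[[[-0.003, 0.028, 0, 0, 0, 0.077, 1], [-0.006, 0.056, 0, 0, 0, 0.154, 1], [-0.009, 0.084, 0, 0, 0, 0.231, 1], [-0.012, 0.112, 0, 0, 0, 0.308, 1], [-0.014, 0.138, 0, 0, 0, 0.384, 1]]])

```text
time_s: 8.95
eef_pos: [0.5085, 0.163, 0.2489]
eef_rot: [0.0, -0.377, 0.926, -0.0]
wrist_force: [0.4, 0.1, -0.1]
opening: 1.001
grasp_force: 0.0
```

>>> carry_out(plan=[[[0, 0, 0, 0.0485, -0.0502, 0, 0.7], [0, 0, 0, 0.097, -0.1004, 0, 0.7], [0, 0, 0, 0.1455, -0.1507, 0, 0.7], [0, 0, 0, 0.194, -0.2009, 0, 0.7], [0, 0, 0, 0.2425, -0.2511, 0, 0.7]]])

```text
time_s: 9.37
eef_pos: [0.5091, 0.1617, 0.2492]
eef_rot: [0.163, -0.369, 0.913, 0.065]
wrist_force: [-0.0, 0.1, -0.1]
opening: 0.701
grasp_force: 0.0
```

>>> carry_out(plan=[[[0, 0, 0, 0.0485, -0.0502, 0, 0.7], [0, 0, 0, 0.097, -0.1004, 0, 0.7], [0, 0, 0, 0.1455, -0.1507, 0, 0.7], [0, 0, 0, 0.194, -0.2009, 0, 0.7], [0, 0, 0, 0.2425, -0.2511, 0, 0.7]]])

```text
time_s: 9.78
eef_pos: [0.5092, 0.1614, 0.2493]
eef_rot: [0.319, -0.352, 0.87, 0.128]
wrist_force: [-0.4, -0.2, -0.6]
opening: 0.7
grasp_force: 0.0
```

```bash
python3 - <<'E'
from h import *
from scipy.spatial.transform import Rotation as R
o=get_obs();print({k:np.round(v,4) for k,v in o.items() if k in('q','eef_pos','eef_rot','time_s')})
print(R.from_quat(o['eef_rot'],scalar_first=True).as_matrix().round(3))
cw=camera("wrist");np.savez("wrist.npz",**cw);save(cw,"pics/w2.png")
w=world(cw);px=cw["pixels"].max(-1)
a=np.radians(44);u=np.array([np.cos(a),np.sin(a)]);v=np.array([-u[1],u[0]]);org=np.array([.606,.231])
f=np.dstack([(w[...,:2]-org)@u,(w[...,:2]-org)@v,w[...,2]])
ok=(abs(f[...,0])<.06)&(abs(f[...,1])<.08)
m=ok&(f[...,2]>.08)&(f[...,2]<.14);p=f[m];yx=np.argwhere(m)
print('ball',len(p),yx.mean(0),yx.min(0),yx.max(0),p.mean(0),np.percentile(p,[2,50,98],axis=0).round(4))
m=ok&(f[...,2]>.05)&(f[...,2]<.075)&(px>120);p=f[m];print('boss',len(p),np.percentile(p,[1,5,50,95,99],axis=0).round(4))
E
```

```text
{'time_s': np.float64(9.7833), 'q': array([-0.2807, -0.2792,  2.1676,  0.7306,  0.9933, -2.9513]), 'eef_pos': array([0.5092, 0.1614, 0.2493]), 'eef_rot': array([ 0.3194, -0.3522,  0.8704,  0.1279])}
[[-0.548 -0.695  0.466]
 [-0.531  0.719  0.448]
 [-0.646 -0.002 -0.763]]
ball 457 [165.80962801 254.68052516] [143 246] [180 266] [-0.00495971  0.01299     0.11198516] [[-0.0107  0.0045  0.0822]
 [-0.0047  0.0124  0.1168]
 [ 0.0032  0.0236  0.1245]]
boss 1552 [[-0.0208 -0.0313  0.0504]
 [-0.0203 -0.0282  0.0514]
 [-0.0126  0.      0.0627]
 [ 0.017   0.0252  0.0696]
 [ 0.0197  0.0279  0.0715]]
```

View pics/w2.png

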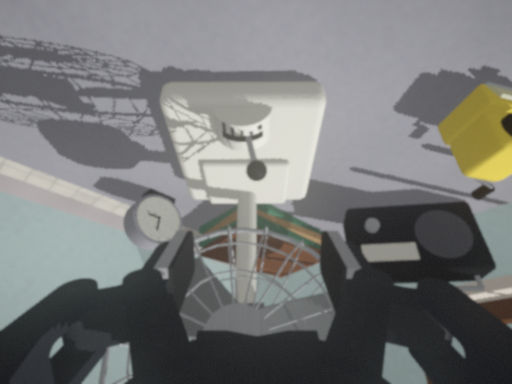

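Wrist view: ball at (256,170) left of the boss middle, boss at (245,122), guard below in the picture. Ball is at about (0.597,0.241,0.114), lever at about -0.17. Approach along the tool axis.

>>> carry_out(plan=[[[0.012, 0.011, -0.019, 0, 0, 0, 0.7], [0.024, 0.022, -0.038, 0, 0, 0, 0.7], [0.036, 0.033, -0.057, 0, 0, 0, 0.7], [0.048, 0.044, -0.076, 0, 0, 0, 0.7], [0.055, 0.05, -0.085, 0, 0, 0, 0.7]]])

```text
time_s: 10.25
eef_pos: [0.5639, 0.2126, 0.1613]
eef_rot: [0.316, -0.353, 0.872, 0.128]
wrist_force: [0.1, 0.2, 0.9]
opening: 0.702
grasp_force: 0.0
```

```bash
python3 - <<'E'
from h import *
o=get_obs();print({k:np.round(v,4) for k,v in o.items() if k in('q','eef_pos','eef_rot','time_s','wrist_force')})
cw=camera("wrist");save(cw,"pics/w3.png")
w=world(cw)
a=np.radians(44);u=np.array([np.cos(a),np.sin(a)]);v=np.array([-u[1],u[0]]);org=np.array([.606,.231])
f=np.dstack([(w[...,:2]-org)@u,(w[...,:2]-org)@v,w[...,2]])
ok=(abs(f[...,0])<.03)&(abs(f[...,1])<.028)
m=ok&(f[...,2]>.105)&(f[...,2]<.14);p=f[m];yx=np.argwhere(m)
print('ball',len(p),yx.min(0),yx.max(0),p.mean(0),np.percentile(p,[1,50,99],axis=0).round(4))
A=np.c_[2*p,np.ones(len(p))];s=np.linalg.lstsq(A,(p**2).sum(1),rcond=None)[0];print('sphere',s[:3],np.sqrt(s[3]+s[:3]@s[:3]))
E
```

```text
{'time_s': np.float64(10.25), 'q': array([-0.1156,  0.0353,  2.0942,  0.85  ,  0.7221, -3.0306]), 'eef_pos': array([0.5639, 0.2126, 0.1613]), 'eef_rot': array([ 0.3157, -0.3525,  0.8715,  0.1285]), 'wrist_force': array([0.1059, 0.2251, 0.9219])}
ball 802 [190 241] [221 272] [-0.00624432  0.01425968  0.11783403] [[-0.0113  0.0045  0.1068]
 [-0.0069  0.014   0.1184]
 [ 0.003   0.0241  0.1249]]
sphere [-0.00024735  0.0142768   0.11414774] 0.010613181056894046
```

View pics/w3.png

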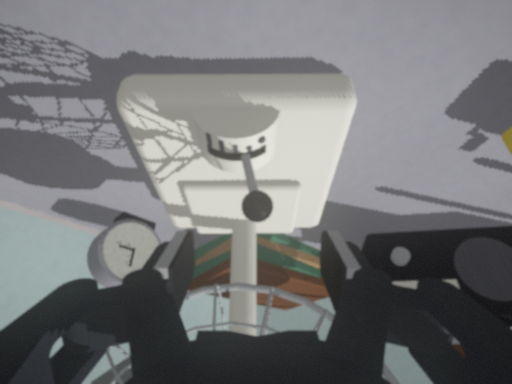

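Wrist view: ball at (257,206), boss with the bars at (237,145), the fingers straddle the ball. Joint 6 is near its limit, so I turn the heading back a little.

>>> carry_out(plan=[[[0, 0.002, 0, 0, 0, -0.04, 0.7], [-0.001, 0.004, 0, 0, 0, -0.08, 0.7], [-0.001, 0.006, 0, 0, 0, -0.12, 0.7], [-0.002, 0.008, 0, 0, 0, -0.16, 0.7], [-0.002, 0.008, 0, 0, 0, -0.2, 0.7]]])

```text
time_s: 10.72
eef_pos: [0.5621, 0.2198, 0.1644]
eef_rot: [0.329, -0.263, 0.902, 0.096]
wrist_force: [0.4, -0.2, -0.4]
opening: 0.702
grasp_force: 0.0
```

```bash
python3 - <<'E'
from h import *
from scipy.spatial.transform import Rotation as R
for i in range(3): camera("wrist")
o=get_obs();print({k:np.round(v,4) for k,v in o.items() if k in('q','eef_pos','time_s')})
M=R.from_quat(o['eef_rot'],scalar_first=True).as_matrix();print(M.round(3))
print('shift',np.array([.596,.2411,.114])+.017*M[:,2]-o['eef_pos'])
E
```

```text
{'time_s': np.float64(10.8667), 'q': array([-0.0214, -0.0138,  2.1379,  0.7687,  0.5416, -2.7388]), 'eef_pos': array([0.562 , 0.2201, 0.1643])}
[[-0.644 -0.54   0.542]
 [-0.414  0.842  0.347]
 [-0.643 -0.001 -0.766]]
shift [ 0.04322515  0.02690953 -0.06329775]
```

>>> carry_out(plan=[[[0.01, 0.006, -0.015, 0, 0, 0, 0.7], [0.02, 0.012, -0.03, 0, 0, 0, 0.7], [0.03, 0.019, -0.044, 0, 0, 0, 0.7], [0.038, 0.024, -0.056, 0, 0, 0, 0.7], [0.043, 0.027, -0.063, 0, 0, 0, 0.7]]])

```text
time_s: 11.28
eef_pos: [0.6057, 0.2466, 0.0994]
eef_rot: [0.328, -0.264, 0.902, 0.096]
wrist_force: [0.6, 0.3, 0.8]
opening: 0.699
grasp_force: 0.0
```

```bash
python3 - <<'E'
from h import *
for i in range(2): c=camera("wrist")
o=get_obs();print({k:np.round(v,4) for k,v in o.items() if k in('q','eef_pos','time_s','wrist_force')})
save(c,"pics/w4.png")
E
```

```text
{'time_s': np.float64(11.3833), 'q': array([ 0.0418,  0.2285,  2.0409,  0.951 ,  0.4088, -2.9004]), 'eef_pos': array([0.6052, 0.2465, 0.0992]), 'wrist_force': array([-0.038 ,  0.414 ,  0.2345])}
```

View pics/w4.png

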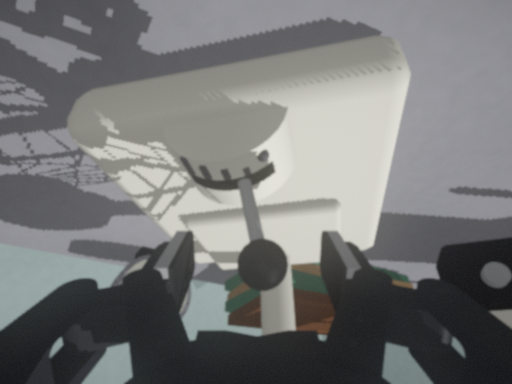

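Wrist view: ball at (263,264), midway between the fingers (pads at 180 and 338). I close to a loose cage (0.3, about 25 mm) and swing it along the arc.

>>> carry_out(plan=[[[0, 0, 0, 0, 0, 0, 0.5], [0, 0, 0, 0, 0, 0, 0.3], [0, 0, 0, 0, 0, 0, 0.3], [0, 0, 0, 0, 0, 0, 0.3], [0, 0, 0, 0, 0, 0, 0.3]]])

```text
time_s: 11.8
eef_pos: [0.6051, 0.2465, 0.1011]
eef_rot: [0.329, -0.264, 0.902, 0.096]
wrist_force: [-0.6, 0.1, 1.0]
opening: 0.301
grasp_force: 0.5
```

>>> carry_out(plan=[[[0.003, -0.003, 0.001, 0, 0, 0, 0.3], [0.006, -0.006, 0.001, 0, 0, 0, 0.3], [0.009, -0.009, 0.001, 0, 0, 0, 0.3], [0.012, -0.012, 0.001, 0, 0, 0, 0.3], [0.014, -0.0145, 0.001, 0, 0, 0, 0.3]]])

```text
time_s: 12.22
eef_pos: [0.6198, 0.2315, 0.1016]
eef_rot: [0.329, -0.263, 0.902, 0.096]
wrist_force: [-0.5, 4.3, 2.4]
opening: 0.303
grasp_force: 1.5
```

>>> carry_out(plan=[[[0.003, -0.003, 0, 0, 0, 0, 0.3], [0.006, -0.006, 0, 0, 0, 0, 0.3], [0.009, -0.009, -0.001, 0, 0, 0, 0.3], [0.011, -0.0115, -0.002, 0, 0, 0, 0.3], [0.0125, -0.013, -0.003, 0, 0, 0, 0.3]]])

```text
time_s: 12.63
eef_pos: [0.6319, 0.2184, 0.0981]
eef_rot: [0.328, -0.263, 0.902, 0.096]
wrist_force: [-1.5, 1.7, 2.0]
opening: 0.3
grasp_force: 1.2
```

```bash
cat > ball.py <<'E'
from h import *
for i in range(2): cw=camera("wrist")
o=get_obs();print({k:np.round(v,4) for k,v in o.items() if k in('q','eef_pos','time_s','wrist_force','opening','grasp_force')})
save(cw,"pics/w5.png")
w=world(cw)
a=np.radians(44);u=np.array([np.cos(a),np.sin(a)]);v=np.array([-u[1],u[0]]);org=np.array([.606,.231])
f=np.dstack([(w[...,:2]-org)@u,(w[...,:2]-org)@v,w[...,2]])
m=(abs(f[...,0])<.03)&(abs(f[...,1])<.05)&(f[...,2]>.1)&(f[...,2]<.14)
n,l,st,ce=cv2.connectedComponentsWithStats(m.astype(np.uint8))
for i in range(1,n):
    p=f[l==i]
    if len(p)<100: continue
    A=np.c_[2*p,np.ones(len(p))];s=np.linalg.lstsq(A,(p**2).sum(1),rcond=None)[0];r=np.sqrt(s[3]+s[:3]@s[:3])
    print(st[i],p.mean(0).round(4),'sphere',s[:3].round(4),r.round(4),'ang',np.arctan2(-(s[1]+.001),s[2]-.035).round(3))
E
python3 ball.py
```

```text
{'time_s': np.float64(12.7333), 'q': array([-0.0208,  0.2652,  1.9973,  0.9604,  0.4495, -2.9538]), 'eef_pos': array([0.6318, 0.2182, 0.0979]), 'wrist_force': array([ 0.0777, -0.2026,  0.6383]), 'grasp_force': np.float64(0.0363), 'opening': np.float64(0.298)}
[ 184  232   47   94 1665] [-0.0146 -0.04    0.1174] sphere [-0.0096 -0.0418  0.1188] 0.0141 ang 0.453
[ 237  232  201   94 7156] [-0.0154 -0.0031  0.124 ] sphere [-0.0112  0.0002  0.1229] 0.0228 ang -0.014
```

Open, back off along the tool axis, and measure.

>>> carry_out(plan=[[[0, 0, 0, 0, 0, 0, 0.7], [0, 0, 0, 0, 0, 0, 0.7], [0, 0, 0, 0, 0, 0, 0.7], [0, 0, 0, 0, 0, 0, 0.7], [-0.005, -0.003, 0.007, 0, 0, 0, 0.7]]])

```text
time_s: 13.15
eef_pos: [0.626, 0.216, 0.1043]
eef_rot: [0.328, -0.263, 0.902, 0.096]
wrist_force: [-0.8, -0.2, 0.1]
opening: 0.697
grasp_force: 0.0
```

>>> carry_out(plan=[[[-0.01, -0.006, 0.014, 0, 0, 0, 0.7], [-0.02, -0.012, 0.028, 0, 0, 0, 0.7], [-0.03, -0.019, 0.042, 0, 0, 0, 0.7], [-0.04, -0.025, 0.056, 0, 0, 0, 0.7], [-0.05, -0.032, 0.07, 0, 0, 0, 0.7]]])

```text
time_s: 13.57
eef_pos: [0.5755, 0.1836, 0.1761]
eef_rot: [0.328, -0.263, 0.902, 0.096]
wrist_force: [0.1, 0.7, 0.2]
opening: 0.702
grasp_force: 0.0
```

```bash
python3 ball.py
```

```text
{'time_s': np.float64(13.6667), 'q': array([-0.1119, -0.0273,  2.1178,  0.7738,  0.6156, -2.7983]), 'eef_pos': array([0.5768, 0.1832, 0.1781]), 'wrist_force': array([0.207 , 0.1537, 0.7533]), 'grasp_force': np.float64(0.0), 'opening': np.float64(0.6988)}
[244 176  30  31 682] [-0.0058 -0.0236  0.1158] sphere [ 0.0002 -0.0248  0.1119] 0.0111 ang 0.3
```

View pics/w5.png

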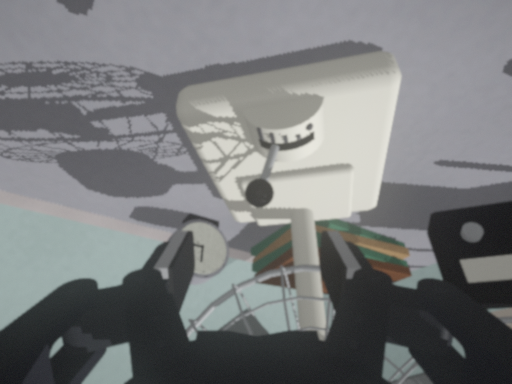

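Wrist view: ball at (259,192), rod rising from (275,150) beside the third bar. The off stud is at (310,127). The measured angle is +0.30. A last check on the jar, then hand in.

```bash
python3 - <<'E'
from h import *
w=world(camera("top"))
m=(w[...,2]>.065)&(w[...,2]<.095)&(abs(w[...,0]-.537)<.06)&(abs(w[...,1]+.116)<.06)
p=w[m];print('jar',len(p),cv2.minEnclosingCircle(p[:,:2].astype(np.float32)))
if len(p)>100: print(hand_in())
E
```

```text
jar 220 ((0.5336461067199707, -0.11610010266304016), 0.023590605705976486)
the job is handed in; nothing more can be done
None
```

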